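# Knock a stuck glass block up out of its mould

## Robot

A 6-joint arm with a two-finger parallel gripper is mounted at the origin on the work surface. World frame = base frame: x ahead of the robot, y to its left, z up, the work surface at z = 0. Lengths are in m, angles in rad, forces in N, time in s.
With the tool pointing down it reaches from about 0.35 to 0.975 m from the base axis. Payload 4.9 kg.
Tool frame: the origin (TCP) lies on the centre line of the jaws, within the pads' length; the fingertips stand 14 mm ahead of it and the grasp point (between the pads) lies 5 mm behind it; z points along the fingers, y is the line along which they close (so a half turn about z gives the same grasp; the last joint's range is limited). The gripper opens to 85 mm and grips with 20 to 120 N. Pads are 22 mm wide; open, the fingers measure 114 mm over their backs; the gripper's body (76 mm by 85 mm) begins 54 mm behind the grasp point. The pads swing forward as they close: fully open they stand 13 mm farther back than shut.
Start: joints at [1.197, 0.053, 1.613, -0, 1.476, -0.119], TCP at [0.158, 0.605, 0.245] pointing down, gripper open.
Joint ranges: [-3.01, 3.01], [-1.01, 2.22], [0.06, 2.58], [-1.02, 4.17], [0.09, 2.62], [-3.14, 3.14]. Speed limits (rad/s): [2.57, 2.57, 3.14, 3.14, 3.14, 3.14].

## Interface

Orientations are given as a unit quaternion [w, x, y, z].
In Python, from plant import * gives the robot as it stands.
- The arm moves only by the tool send_rows, never from a script. Its argument "steps" is a list of rows, each an object with "translation": the shift along the tool's x, y, z in cm, a list of three; "delta_rot": the turn, a rotation vector about the tool's x, y, z in rad, a list of three; "jaw": the finger opening in cm, from 0 to 8.54. In form: [{"translation": [dx, dy, dz], "delta_rot": [rx, ry, rz], "jaw": jaw}, ...]. A call has exactly 8 rows; each row is the pose to reach, as a shift and turn from the pose commanded when the call began, along the tool's axes at that moment; what a row does not reach only later rows make up. A row lasts 1/10 s, in which the tool goes at most 50 mm and 8.59 degrees, less where a joint would pass 70% of its speed; a pose out of reach is approached as far as the arm can. A call with a gripper value outside its range is refused whole. The fingers move at their own pace and stop on an object; the grip force is fixed at half the most. Time passes only in rows, so rows that repeat a pose let the fingers close, or fill a call up. It gives the time, the measured TCP pose, the force, the opening and the grip force at its end, in the units of the state.
- state(): the state, without advancing time (a new reading comes with each control period).
- grab_frame(name): name is "side" or "top"; returns a dict with "pixels" (420x560x3 uint8, blue, green, red), "range_z" (420x560 float32, m along the optical axis (not along the pixel's ray), 0 where there is no reading), "fx", "fy", "cx", "cy" (pixels), "dist" ([k1, k2, p1, p2, k3] as OpenCV has them; the pictures are not rectified), "rvec" (rotation vector, rad) and "tvec" (3), from world to camera coordinates, as OpenCV has them. Camera axes: x right, y down, z forward; pixel columns grow to the right and rows downward; lengths in m; the calibration is good to about 2 mm. A picture is of the moment at which its call begins.
- job_done(): hands the job in; it is judged then, once.
The state is a dict: "time": time; "joint_pos": joint angles; "joint_vel": joint speeds; "joint_efforts": joint torques, N m; "tool_pos": TCP position; "tool_rot": TCP orientation; "contact_force": force on the tool from outside, world axes, zero at the start; "ft_torque": the same for the moment, N m; "gripper_width": opening from 0.0 (shut) to 1.0 (fully open); "grasp_force": force on a finger pad.
Only numpy, scipy, OpenCV 4.12 (cv2) and the standard library are available. Lean on these libraries where they do the work, as an engineer would, in place of code of your own. Each camera call takes 0.05 s, during which the arm holds its last target. There are 200 camera calls.

## Task

A cast glass block is stuck in the graphite mould. Take the C-shaped hand ejector, bring its rod in under the mould, feel gently for the knock-out hole in the underside without forcing the rod, and push the glass straight up until it stands about 10 mm proud of the mould's rim, still held in the mould and not thrown out. Then draw the ejector out from under the mould and stand it back upright on the bench, clear of the mould; leave everything else where it is and do not touch the glass with the gripper.

Things in the scene. Friction and masses are not known exactly. Their poses are not given: they have to be found in the camera images.
- mould (a point): Dark graphite mould, 84 x 84 mm in plan, on a fixed steel stand. This point: centre of the pocket's mouth, level with the rim, 104 mm above the bench. x from the open front to the rear column, y left seen from the front, z up. Pocket 52 x 52 mm, 26 mm deep; two sprung cheeks at +y and -y grip the glass, which slides up against about 5 to 20 N and stays where it is left.
- mould_under (a point): Centre of the mould's flat underside, 68 mm above the bench; axes as the mould. One vertical knock-out hole, 16 mm (x) by 13 mm (y), edges chamfered 1 mm, goes up through its 10 mm thick steel bottom plate to the glass (78 mm above the bench). It lies at the middle in x, but in y anywhere from 7 mm left to 7 mm right of the middle: it differs from mould to mould, is unseen, and is found by feel.
- stand: The fixed stand with the mould and bottom plate. Origin on the bench straight below the mould's centre; axes as the mould. Carrying column: 60 mm wide in y, 44 to 80 mm behind (+x) the centre; its foot plate: 12 mm high, 40 to 150 mm behind, 100 mm wide. Below the mould the front (-x) and both sides are open down to the bench.
- glass: Cast pale green glass block, 50 x 50 x 22 mm, 0.14 kg, stuck in the mould's pocket. Origin: the centre of its underside, z up.
- glass_top (a point): The centre of the glass block's top face: 4 mm below the mould's rim at the start, 10 mm above it when it stands proud as wanted.
- ejector: C-shaped steel hand ejector, about 0.4 kg, standing on the bench. Origin under the foot, straight below the rod; z up, x from the C's upright spine towards its open mouth. Foot: 8 mm thick plate, 50 mm wide (y), from 75 mm behind (-x) to 25 mm ahead of the rod. Spine: 12 x 24 mm, 63 to 75 mm behind the rod. Top arm: 24 mm wide, 150 to 162 mm up, back over the rod.
- ejector_grip (a point): The middle of the ejector's wooden handle, on the top arm straight above the rod, 184 mm above the foot's underside. Handle: upright block 44 mm (x) by 18 mm (y), 162 to 202 mm up; gripped from above across its 18 mm. Axes as for the ejector.
- rod_tip (a point): The tip of the ejector's upright knock-out rod: 10 mm diameter, standing 40 mm out of the foot, tip 48 mm above the foot's underside and 136 mm below the handle's middle. Axes as for the ejector.
- dish: White plastic dish, 130 x 100 x 35 mm, a bystander. Origin under its centre.
- holed_block: Graphite block with round holes, 110 x 45 x 22 mm, a bystander. Origin under its centre.
- paddle: Graphite paddle with a wooden handle, 195 mm long, lying, a bystander. Origin under its middle.
- press_block: Small brass block, 60 x 40 x 30 mm, a bystander. Origin under its centre.

How it is judged:
On the way, in this order (a step that is already met when the one before it is completed fails the run):
1. the ejector's rod is up through the hole and bears on the glass (z of rod_tip in the frame of mould above -0.03 m and horizontal distance between rod_tip and mould below 0.014 m and contact force between ejector and glass above 1 N), for 0.1 s.
2. the glass stands 6 to 14 mm proud of the rim (z of glass_top in the frame of mould between 0.006 and 0.014 m), for 0.2 s.
At the end, for the whole second after the job is handed in: The glass's top stands 6 to 14 mm above the mould's rim, the glass within 6 mm of the pocket's centre and 0.15 rad of level, at rest; the ejector stands upright on the bench (foot within 4 mm of it, 0.06 rad of upright), at rest, with its rod at least 75 mm from the mould's centre (all of step 2 and horizontal distance between glass_top and mould below 0.006 m and angle between glass's own z axis and vertical below 0.15 rad and linear speed of each of glass, ejector below 0.01 m/s and height (world z) of ejector below 0.004 m and angle between ejector's own z axis and vertical below 0.06 rad and horizontal distance between rod_tip and mould above 0.075 m); the robot touches nothing.
It fails at once if the ejector is forced against the mould or its stand (over 25 N) (contact force between ejector and stand above 25 N).
It fails at once if the glass is pushed too far: over 18 mm proud of the rim (z of glass_top in the frame of mould above 0.018 m).
It fails at once if the gripper touches the glass (contact force between the fingers and glass above 0.5 N).
It fails at once if a bystander is moved more than 20 mm (distance of any of dish, holed_block, paddle, press_block from where it was at the start of the episode above 0.02 m).
It also fails if it takes over 72 s, if anything falls off the work surface, if the arm or the gripper's body presses on something with over 40 N, if the wrist force passes 120 N, or if a joint passes its speed limit or range.

## Working session

There is one attempt and no reset: what is moved stays moved. The work goes in short steps, Python scripts to look and compute and a tool call to move; the robot and the scene stay as the last step left them, time stands still between calls to the robot, and variables do not carry over. Pictures are saved under pics/ and viewed, at most 10 in all, crops included, and the job is handed in when it is done.

Besides the shell and the picture viewer there is one more tool, called after "Request:" as name(argument=value, ...) on one line, values as JSON. send_rows: Moves the arm, as the interface text tells. Its arguments: {"type":"object","properties":{"steps":{"type":"array","items":{"type":"object","properties":{"translation":{"type":"array","items":{"type":"number"}},"delta_rot":{"type":"array","items":{"type":"number"}},"jaw":{"type":"number"}}}}},"required":["steps"]}

```bash
mkdir -p pics
cat > h.py <<'E'
from plant import *
import numpy as np, cv2, pickle
def save(n,fn):
    f=grab_frame(n); pickle.dump(f,open(f'pics/{fn}.pkl','wb')); cv2.imwrite(f'pics/{fn}.png',f['pixels']); return f
def load(fn): return pickle.load(open(f'pics/{fn}.pkl','rb'))
def K(f): return np.array([[f['fx'],0,f['cx']],[0,f['fy'],f['cy']],[0,0,1.]])
def rays(f,uv):
    p=cv2.undistortPoints(np.float64(uv).reshape(-1,1,2),K(f),np.float64(f['dist'])).reshape(-1,2)
    R=cv2.Rodrigues(np.float64(f['rvec']))[0]; t=np.float64(f['tvec']).ravel()
    return -R.T@t, np.c_[p,np.ones(len(p))]@R, R,t
def onplane(f,uv,z):
    c,d,_,_=rays(f,uv); return c+d*((z-c[2])/d[:,2])[:,None]
def cloud(f):
    v,u=np.mgrid[:420,:560]; c,d,_,_=rays(f,np.c_[u.ravel(),v.ravel()])
    return (c+d*f['range_z'].ravel()[:,None]).reshape(420,560,3)
E
python3 - <<'E'
from h import *
a=save('top','t0');b=save('side','s0')
cv2.imwrite('pics/both.png',cv2.resize(np.vstack([a['pixels'],b['pixels']]),(400,600)))
for f in(a,b):print(rays(f,[[280,210]])[:2])
print(state())
E
```

```text
(array([ 0.45009728, -0.00288037,  1.25036794]), array([[ 0.13710573,  0.01728528, -0.99049   ]]))
(array([ 0.07967371, -0.81138996,  1.06602812]), array([[ 0.36600463,  0.59929112, -0.71248844]]))
{'time': 0.1, 'joint_pos': array([ 1.19700055e+00,  5.32721872e-02,  1.61419219e+00, -3.02968233e-06,
        1.47599325e+00, -1.18987091e-01]), 'joint_vel': array([ 0.00052592, -0.00076852, -0.0034014 ,  0.00179282, -0.00148246,
        0.00101671]), 'joint_efforts': array([ 6.69807159e-04, -3.94896019e+01, -3.71366072e+01, -5.81998484e-05,
        3.84760962e-03, -7.00676040e-06]), 'tool_pos': array([0.15732767, 0.60430519, 0.24417629]), 'tool_rot': array([-2.25976465e-04,  1.27059755e-01,  9.91894626e-01, -9.04691374e-04]), 'contact_force': array([-0.0550327 ,  0.01783098, -0.54915022]), 'ft_torque': array([0.03530609, 0.01157652, 0.02287202]), 'grasp_force': 0.0, 'gripper_width': 1.0016996092387744}
```

View pics/t0.png

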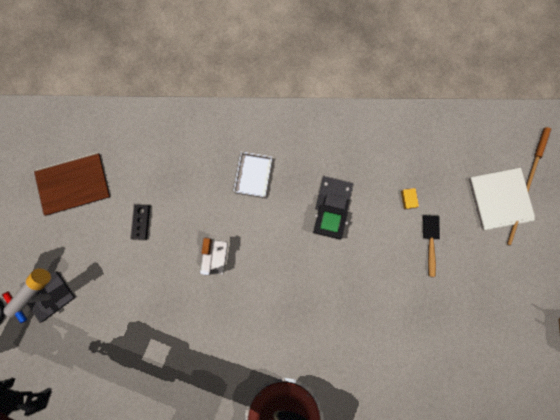

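View pics/s0.png

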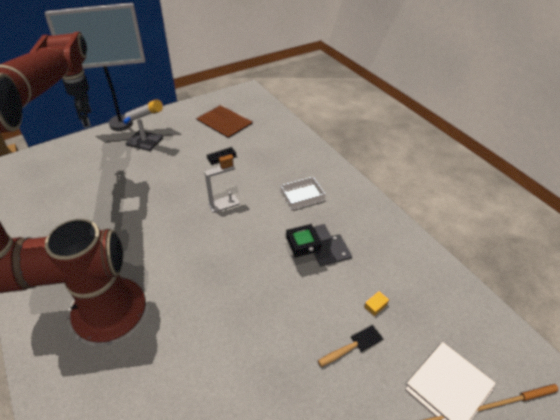

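The top view shows the mould (330,222) with its column and foot plate at (335,190), and the ejector with its orange handle at (206,245), white arm and foot at (218,255). The side view agrees: handle (226,160), spine (210,190), glass (303,237).

Run:
```python
from h import *
t=load('t0');s=load('s0')
big=[]
for f,(x,y,w,h) in((t,(185,220,70,70)),(t,(300,160,70,90)),(s,(195,135,70,90)),(s,(270,205,95,75))):
    big.append(cv2.resize(f['pixels'][y:y+h,x:x+w],(390,295),interpolation=cv2.INTER_NEAREST))
cv2.imwrite('pics/crops.png',np.vstack([np.hstack(big[:2]),np.hstack(big[2:])]))
for f,n in((t,'t'),(s,'s')):
    hsv=cv2.cvtColor(f['pixels'],cv2.COLOR_BGR2HSV)
    P=cloud(f)
    g=cv2.inRange(hsv,(45,100,40),(80,255,255))
    m=cv2.inRange(hsv,(3,120,60),(18,255,255))
    box=np.zeros_like(m)
    if n=='t': box[230:280,190:240]=255
    else: box[145:175,210:245]=255
    m&=box
    for nm,k,z in(('glass',g,.100),('handle',m,.202)):
        v,u=np.nonzero(k); print(n,nm,len(u),u.mean(),v.mean(),'cloud med',np.median(P[k>0],0),'plane',onplane(f,[[u.mean(),v.mean()]],z))
        if n=='t':
            r=cv2.minAreaRect(np.c_[u,v].astype(np.float32)); 
            q=onplane(f,cv2.boxPoints(r),z); print(np.round(q,4)); 
    # mould rim by height
    k=((P[...,2]>.097)&(P[...,2]<.112)&(P[...,0]>.4)&(np.abs(P[...,1]+.13)<.2)).astype(np.uint8)
    v,u=np.nonzero(k);
    if len(u): print('rim',len(u),P[k>0][:,:2].mean(0),cv2.minAreaRect(P[k>0][:,:2].astype(np.float32)))
    for lo,hi in((.19,.215),(.155,.17)):
      k=(P[...,2]>lo)&(P[...,2]<hi)&(abs(P[...,1]-.25)<.12)&(abs(P[...,0]-.5)<.15)
      if k.sum()>5: print(lo,k.sum(),P[k].mean(0),cv2.minAreaRect(P[k][:,:2].astype(np.float32)))
```

```text
t glass 319 330.423197492163 221.25078369905955 cloud med [ 0.57803135 -0.1287657   0.10013636] plane [[ 0.57741323 -0.12970115  0.1       ]]
[[ 0.5571 -0.0979  0.1   ]
 [ 0.6103 -0.1103  0.1   ]
 [ 0.5985 -0.1626  0.1   ]
 [ 0.5455 -0.1499  0.1   ]]
t handle 111 205.64864864864865 245.64864864864865 cloud med [0.49835619 0.20936421 0.20222399] plane [[0.49917621 0.20989644 0.202     ]]
[[0.4801 0.2207 0.202 ]
 [0.5208 0.2171 0.202 ]
 [0.5187 0.1989 0.202 ]
 [0.478  0.2026 0.202 ]]
rim 1075 [ 0.59239265 -0.13384955] ((0.5965955257415771, -0.1350225806236267), (0.09459763765335083, 0.12252148985862732), 75.28768157958984)
0.19 124 [0.499857   0.2092515  0.20131569] ((0.5005390048027039, 0.20982231199741364), (0.018946191295981407, 0.04276067391037941), 84.61663055419922)
0.155 228 [0.4596766  0.21249638 0.1621453 ] ((0.4737761616706848, 0.21307139098644257), (0.024442262947559357, 0.10075287520885468), 83.79963684082031)
s glass 238 303.21008403361344 236.99579831932772 cloud med [ 0.5761599  -0.13098499  0.10012666] plane [[ 0.57654194 -0.13064415  0.1       ]]
s handle 153 225.7843137254902 160.2483660130719 cloud med [0.49669197 0.20449784 0.19183618] plane [[0.49084992 0.19540175 0.202     ]]
rim 843 [ 0.58935014 -0.13657511] ((0.5947897434234619, -0.13699641823768616), (0.09162607043981552, 0.12468750774860382), 76.49835205078125)
0.19 87 [0.4957648  0.20662752 0.19890336] ((0.4971592128276825, 0.20903092622756958), (0.02096911519765854, 0.04487743228673935), 83.06491088867188)
0.155 162 [0.46493549 0.20872915 0.1617582 ] ((0.47149160504341125, 0.21197664737701416), (0.028564514592289925, 0.09795762598514557), 85.12374877929688)
```

View pics/crops.png

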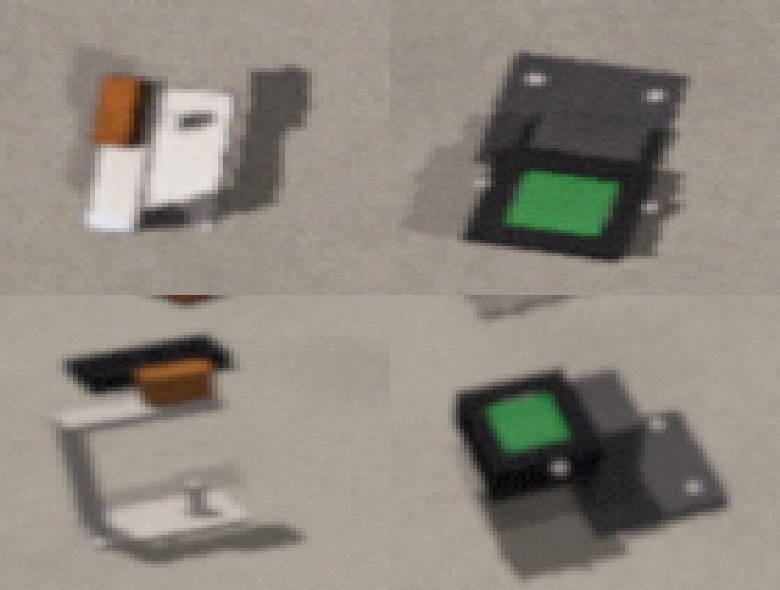

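The crops confirm the ejector's mouth faces roughly +x, and that the mould's column is behind it in +x (world yaw about -0.235). From both views: mould centre (0.577,-0.130), handle (0.4995,0.2095) with yaw about -0.095, and heights as given.

```bash
cat >> h.py <<'E'
from scipy.spatial.transform import Rotation as Ro
MC=np.array([.577,-.130]); MY=-.235
mx=np.array([np.cos(MY),np.sin(MY)]); my=np.array([-mx[1],mx[0]])
def go(x,y,z,yaw):
    "tool-frame shift (cm) and rotvec to world target; yaw = ejector-type yaw (tool x = -x)"
    s=state(); q=s['tool_rot']; R=Ro.from_quat([q[1],q[2],q[3],q[0]])
    T=Ro.from_matrix(np.array([[-np.cos(yaw),-np.sin(yaw),0],[-np.sin(yaw),np.cos(yaw),0],[0,0,-1]]).T.T)
    print('cm',np.round(R.inv().apply(np.array([x,y,z])-s['tool_pos'])*100,2),'rot',np.round((R.inv()*T).as_rotvec(),4))
def rep():
    s=state(); p=s['tool_pos']-[*MC,0]
    print('t',s['time'],'pos',s['tool_pos'].round(4),'mould xy mm',(p[:2]@np.c_[mx,my]*1e3).round(1),'F',s['contact_force'].round(1),'T',s['ft_torque'].round(2),s['gripper_width'].round(3),s['grasp_force'])
E
python3 - <<'E'
from h import *
rep(); go(.4995,.2095,.26,-.095)
E
```

```text
Traceback (most recent call last):
  File "h.py", line 26, in rep
    print('t',s['time'],'pos',s['tool_pos'].round(4),'mould xy mm',(p[:2]@np.c_[mx,my]*1e3).round(1),'F',s['contact_force'].round(1),'T',s['ft_torque'].round(2),s['gripper_width'].round(3),s['grasp_force'])
                                                                                                                                                                 ^^^^^^^^^^^^^^^^^^^^^^^^
AttributeError: 'float' object has no attribute 'round'
```

```bash
sed -i "s/s\['gripper_width'\].round(3)/round(s['gripper_width'],3)/; s/\.T\.T)/)/" h.py
python3 - <<'E'
from h import *
rep(); go(.4995,.2095,.26,-.095)
E
```

```text
t 0.1 pos [0.1573 0.6043 0.2442] mould xy mm [-579.1  616.4] F [-0.1  0.  -0.5] T [0.04 0.01 0.02] 1.002 0.0
cm [-43.06 -29.58  -1.54] rot [-0.0018 -0.0004 -0.1598]
```

Request:
send_rows(steps=[{"translation":[-3,-2,-1.5],"delta_rot":[0,0,-0.02],"jaw":8.5},{"translation":[-7,-4.8,-1.5],"delta_rot":[0,0,-0.04],"jaw":8.5},{"translation":[-11,-7.5,-1.5],"delta_rot":[0,0,-0.06],"jaw":8.5},{"translation":[-15,-10.3,-1.5],"delta_rot":[0,0,-0.08],"jaw":8.5},{"translation":[-19,-13,-1.5],"delta_rot":[0,0,-0.1],"jaw":8.5},{"translation":[-23,-15.8,-1.5],"delta_rot":[0,0,-0.12],"jaw":8.5},{"translation":[-27,-18.5,-1.5],"delta_rot":[0,0,-0.14],"jaw":8.5},{"translation":[-31,-21.3,-1.5],"delta_rot":[0,0,-0.16],"jaw":8.5}])

```text
time: 0.9
tool_pos: [0.4045, 0.3188, 0.2599]
tool_rot: [-0.0, 0.047, 0.999, -0.0]
contact_force: [1.4, 0.7, -0.6]
gripper_width: 0.992
grasp_force: 0.0
```

Run:
```python
from h import *
rep(); go(.4995,.2095,.26,-.095)
```

```text
t 0.9 pos [0.4045 0.3188 0.2599] mould xy mm [-272.2  396.3] F [ 1.4  0.7 -0.6] T [-0.02 -0.03 -0.01] 0.992 0.0
cm [-1.048e+01 -9.990e+00 -1.000e-02] rot [-0.0001 -0.0002  0.0012]
```

Request:
send_rows(steps=[{"translation":[-2.5,-2.4,0],"delta_rot":[0,0,0],"jaw":8.5},{"translation":[-5.2,-5,0],"delta_rot":[0,0,0],"jaw":8.5},{"translation":[-8,-7.6,0],"delta_rot":[0,0,0],"jaw":8.5},{"translation":[-10.5,-10,0],"delta_rot":[0,0,0],"jaw":8.5},{"translation":[-10.5,-10,0],"delta_rot":[0,0,0],"jaw":7},{"translation":[-10.5,-10,0],"delta_rot":[0,0,0],"jaw":6},{"translation":[-10.5,-10,0],"delta_rot":[0,0,0],"jaw":5},{"translation":[-10.5,-10,0],"delta_rot":[0,0,0],"jaw":5}])

```text
time: 1.7
tool_pos: [0.4982, 0.212, 0.2601]
tool_rot: [-0.0, 0.047, 0.999, 0.0]
contact_force: [0.3, 0.4, -0.4]
gripper_width: 0.586
grasp_force: 0.0
```

Run:
```python
from h import *
rep(); go(.4995,.2095,.181,-.095)
```

```text
t 1.7 pos [0.4982 0.212  0.2601] mould xy mm [-156.3  314.2] F [ 0.3  0.4 -0.4] T [-0.01  0.    0.02] 0.586 0.0
cm [-0.16 -0.23  7.91] rot [ 0.0001 -0.0003  0.0019]
```

Request:
send_rows(steps=[{"translation":[-0.15,-0.25,1],"delta_rot":[0,0,0],"jaw":5},{"translation":[-0.15,-0.25,2.5],"delta_rot":[0,0,0],"jaw":5},{"translation":[-0.15,-0.25,4],"delta_rot":[0,0,0],"jaw":5},{"translation":[-0.15,-0.25,5.5],"delta_rot":[0,0,0],"jaw":5},{"translation":[-0.15,-0.25,6.8],"delta_rot":[0,0,0],"jaw":5},{"translation":[-0.15,-0.25,7.6],"delta_rot":[0,0,0],"jaw":5},{"translation":[-0.15,-0.25,7.9],"delta_rot":[0,0,0],"jaw":5},{"translation":[-0.15,-0.25,7.9],"delta_rot":[0,0,0],"jaw":5}])

```text
time: 2.5
tool_pos: [0.5001, 0.2084, 0.1809]
tool_rot: [-0.0, 0.047, 0.999, -0.0]
contact_force: [-0.2, 0.1, 0.7]
gripper_width: 0.587
grasp_force: 0.0
```

Run:
```python
from h import *
rep(); go(.4995,.2095,.181,-.095)
```

```text
t 2.5 pos [0.5001 0.2084 0.1809] mould xy mm [-153.6  311.2] F [-0.2  0.1  0.7] T [-0.   -0.    0.01] 0.587 0.0
cm [ 0.07  0.11 -0.01] rot [-0.0002 -0.0006  0.0001]
```

Close on the handle.

Request:
send_rows(steps=[{"translation":[0.05,0.1,0],"delta_rot":[0,0,0],"jaw":4},{"translation":[0.05,0.1,0],"delta_rot":[0,0,0],"jaw":3},{"translation":[0.05,0.1,0],"delta_rot":[0,0,0],"jaw":2.5},{"translation":[0.05,0.1,0],"delta_rot":[0,0,0],"jaw":2},{"translation":[0.05,0.1,0],"delta_rot":[0,0,0],"jaw":1},{"translation":[0.05,0.1,0],"delta_rot":[0,0,0],"jaw":0},{"translation":[0.05,0.1,0],"delta_rot":[0,0,0],"jaw":0},{"translation":[0.05,0.1,0],"delta_rot":[0,0,0],"jaw":0}])

```text
time: 3.3
tool_pos: [0.5003, 0.2096, 0.1819]
tool_rot: [0.001, 0.047, 0.999, 0.0]
contact_force: [1.9, 0.6, 1.8]
gripper_width: 0.201
grasp_force: 59.3
```

Run:
```python
from h import *
rep()
```

```text
t 3.3 pos [0.5003 0.2096 0.1819] mould xy mm [-153.7  312.4] F [1.9 0.6 1.8] T [ 0.06 -0.27  0.04] 0.201 59.30908799171448
```

Request:
send_rows(steps=[{"translation":[0,0,-0.3],"delta_rot":[0,0,0],"jaw":0},{"translation":[0,0,-0.6],"delta_rot":[0,0,0],"jaw":0},{"translation":[0,0,-0.9],"delta_rot":[0,0,0],"jaw":0},{"translation":[0,0,-1.2],"delta_rot":[0,0,0],"jaw":0},{"translation":[0,0,-1.2],"delta_rot":[0,0,0],"jaw":0},{"translation":[0,0,-1.2],"delta_rot":[0,0,0],"jaw":0},{"translation":[0,0,-1.2],"delta_rot":[0,0,0],"jaw":0},{"translation":[0,0,-1.2],"delta_rot":[0,0,0],"jaw":0}])

```text
time: 4.1
tool_pos: [0.4996, 0.2094, 0.1931]
tool_rot: [-0.0, 0.047, 0.999, -0.0]
contact_force: [0.3, 0.4, -4.2]
gripper_width: 0.203
grasp_force: 58.5
```

Run:
```python
from h import *
rep(); s=save('side','s1'); t=save('top','t1')
cv2.imwrite('pics/lift.png',np.hstack([cv2.resize(s['pixels'][135:225,190:270],(400,450),interpolation=2),cv2.resize(t['pixels'][220:290,185:250],(400,450),interpolation=2)]))
P=cloud(t)
for lo,hi in((.2,.23),(.166,.185),(.012,.03)):
  k=(P[...,2]>lo)&(P[...,2]<hi)&(abs(P[...,1]-.22)<.08)&(abs(P[...,0]-.47)<.1); Q=P[k]
  print(lo,len(Q),Q.mean(0),cv2.minAreaRect(Q[:,:2].astype(np.float32)))
  A=np.c_[Q[:,:2]-Q[:,:2].mean(0),np.ones(len(Q))]; print('slope',np.linalg.lstsq(A,Q[:,2],rcond=None)[0])
p=mx*-.13+MC; go(p[0],p[1],.193,MY)
```

```text
t 4.1 pos [0.4996 0.2094 0.1931] mould xy mm [-154.3  312.1] F [ 0.3  0.4 -4.2] T [-0.07 -0.17 -0.03] 0.203 58.54156494140625
0.2 0 [nan nan nan] ((0.0, 0.0), (0.0, 0.0), 0.0)
slope [0. 0. 0.]
0.166 16 [0.43233515 0.22551054 0.17336134] ((0.4352313280105591, 0.22496424615383148), (0.0057548112235963345, 0.021115729585289955), 82.7722396850586)
slope [ 0.01598935 -0.19701371  0.17336134]
0.012 180 [0.4647169  0.20002222 0.01913807] ((0.4734203815460205, 0.2010512501001358), (0.034483928233385086, 0.10355371981859207), 89.68571472167969)
slope [0.01205041 0.01775828 0.01913807]
cm [ 1.960e+00 -3.124e+01  2.000e-02] rot [-1.000e-04 -2.000e-04  1.401e-01]<stdin>:7: RuntimeWarning: Mean of empty slice.
  ret = um.true_divide(
<stdin>:8: RuntimeWarning: Mean of empty slice.
```

View pics/lift.png

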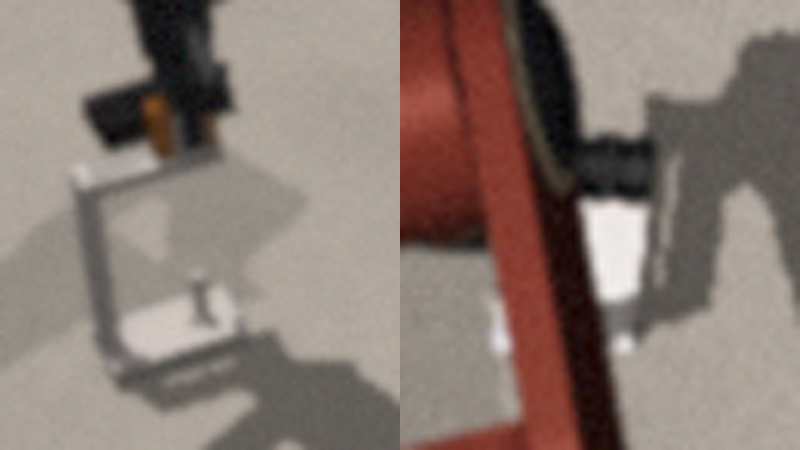

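The side crop shows the ejector lifted level about 11 mm (foot slope ~0.01 rad), with rod and spine upright. In the top crop the arm hides most of it. Moving in front of the mould.

Request:
send_rows(steps=[{"translation":[0.2,-3,0],"delta_rot":[0,0,0.01],"jaw":0},{"translation":[0.4,-7,0],"delta_rot":[0,0,0.03],"jaw":0},{"translation":[0.7,-11.5,0],"delta_rot":[0,0,0.05],"jaw":0},{"translation":[1,-16,0],"delta_rot":[0,0,0.07],"jaw":0},{"translation":[1.3,-20.5,0],"delta_rot":[0,0,0.09],"jaw":0},{"translation":[1.6,-25,0],"delta_rot":[0,0,0.11],"jaw":0},{"translation":[1.8,-28.5,0],"delta_rot":[0,0,0.13],"jaw":0},{"translation":[2,-31.2,0],"delta_rot":[0,0,0.14],"jaw":0}])

```text
time: 5.0
tool_pos: [0.4498, -0.1013, 0.1936]
tool_rot: [0.0, 0.118, 0.993, -0.0]
contact_force: [0.4, 0.6, -3.1]
gripper_width: 0.204
grasp_force: 59.3
```

Run:
```python
from h import *
rep(); p=mx*-.13+MC; go(p[0],p[1],.193,MY);p=MC; go(p[0],p[1],.193,MY)
```

```text
t 5.0 pos [ 0.4498 -0.1013  0.1936] mould xy mm [-130.4   -1.7] F [ 0.4  0.6 -3.1] T [ 0.08 -0.1   0.03] 0.204 59.26797330379486
cm [-0.04  0.17  0.06] rot [-0.0003  0.0009 -0.0021]
cm [-13.04   0.2    0.07] rot [-0.0003  0.0009 -0.0021]
```

Request:
send_rows(steps=[{"translation":[-1,0.1,0],"delta_rot":[0,0,0],"jaw":0},{"translation":[-3,0.2,0],"delta_rot":[0,0,0],"jaw":0},{"translation":[-5,0.2,0],"delta_rot":[0,0,0],"jaw":0},{"translation":[-7,0.2,0],"delta_rot":[0,0,0],"jaw":0},{"translation":[-9,0.2,0],"delta_rot":[0,0,0],"jaw":0},{"translation":[-11,0.2,0],"delta_rot":[0,0,0],"jaw":0},{"translation":[-12.4,0.2,0],"delta_rot":[0,0,0],"jaw":0},{"translation":[-13,0.2,0],"delta_rot":[0,0,0],"jaw":0}])

```text
time: 5.8
tool_pos: [0.5786, -0.1271, 0.1931]
tool_rot: [0.0, 0.117, 0.993, 0.0]
contact_force: [-0.5, 0.8, -3.6]
gripper_width: 0.203
grasp_force: 59.8
```

Run:
```python
from h import *
rep(); s=save('side','s2'); t=save('top','t2')
cv2.imwrite('pics/in.png',np.hstack([cv2.resize(s['pixels'][170:290,240:340],(400,480),interpolation=2),cv2.resize(t['pixels'][170:270,290:373],(400,480),interpolation=2)]))
go(*MC,.193,MY)
```

```text
t 5.8 pos [ 0.5786 -0.1271  0.1931] mould xy mm [0.9 3.2] F [-0.5  0.8 -3.6] T [-0.03 -0.15 -0.01] 0.203 59.80813264846802
cm [ 0.  -0.3  0. ] rot [ 0.0003 -0.0006  0.0009]
```

View pics/in.png

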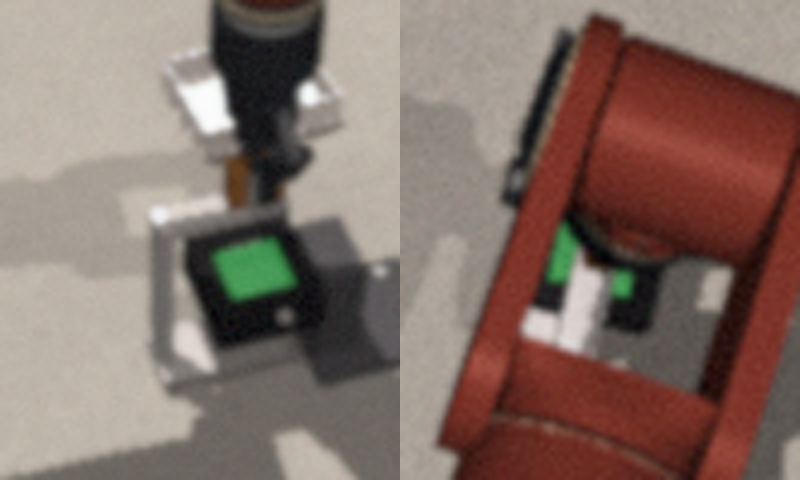

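The side crop shows the C around the mould, with the foot below, the arm above the glass, and clearance at the front. Now I'll feel upwards, starting at y≈+3 mm.

Request:
send_rows(steps=[{"translation":[0,0,-0.2],"delta_rot":[0,0,0],"jaw":0},{"translation":[0,0,-0.4],"delta_rot":[0,0,0],"jaw":0},{"translation":[0,0,-0.6],"delta_rot":[0,0,0],"jaw":0},{"translation":[0,0,-0.7],"delta_rot":[0,0,0],"jaw":0},{"translation":[0,0,-0.75],"delta_rot":[0,0,0],"jaw":0},{"translation":[0,0,-0.8],"delta_rot":[0,0,0],"jaw":0},{"translation":[0,0,-0.8],"delta_rot":[0,0,0],"jaw":0},{"translation":[0,0,-0.8],"delta_rot":[0,0,0],"jaw":0}])

```text
time: 6.7
tool_pos: [0.5771, -0.1276, 0.2012]
tool_rot: [-0.0, 0.117, 0.993, 0.0]
contact_force: [-0.3, -0.1, -4.8]
gripper_width: 0.205
grasp_force: 59.8
```

Run:
```python
from h import *
rep()
```

```text
t 6.7 pos [ 0.5771 -0.1276  0.2012] mould xy mm [-0.4  2.4] F [-0.3 -0.1 -4.8] T [-0.07 -0.11 -0.03] 0.205 59.80370342731476
```

Request:
send_rows(steps=[{"translation":[0,0,-0.03],"delta_rot":[0,0,0],"jaw":0},{"translation":[0,0,-0.06],"delta_rot":[0,0,0],"jaw":0},{"translation":[0,0,-0.09],"delta_rot":[0,0,0],"jaw":0},{"translation":[0,0,-0.12],"delta_rot":[0,0,0],"jaw":0},{"translation":[0,0,-0.12],"delta_rot":[0,0,0],"jaw":0},{"translation":[0,0,-0.12],"delta_rot":[0,0,0],"jaw":0},{"translation":[0,0,-0.12],"delta_rot":[0,0,0],"jaw":0},{"translation":[0,0,-0.12],"delta_rot":[0,0,0],"jaw":0}])

```text
time: 7.5
tool_pos: [0.5772, -0.1275, 0.2025]
tool_rot: [-0.0, 0.117, 0.993, 0.0]
contact_force: [0.5, -0.5, -4.2]
gripper_width: 0.201
grasp_force: 59.8
```

Run:
```python
from h import *
rep()
```

```text
t 7.5 pos [ 0.5772 -0.1275  0.2025] mould xy mm [-0.4  2.4] F [ 0.5 -0.5 -4.2] T [-0.06 -0.11 -0.02] 0.201 59.803306460380554
```

Request:
send_rows(steps=[{"translation":[0,0,-0.03],"delta_rot":[0,0,0],"jaw":0},{"translation":[0,0,-0.06],"delta_rot":[0,0,0],"jaw":0},{"translation":[0,0,-0.09],"delta_rot":[0,0,0],"jaw":0},{"translation":[0,0,-0.12],"delta_rot":[0,0,0],"jaw":0},{"translation":[0,0,-0.12],"delta_rot":[0,0,0],"jaw":0},{"translation":[0,0,-0.12],"delta_rot":[0,0,0],"jaw":0},{"translation":[0,0,-0.12],"delta_rot":[0,0,0],"jaw":0},{"translation":[0,0,-0.12],"delta_rot":[0,0,0],"jaw":0}])

```text
time: 8.3
tool_pos: [0.5772, -0.1275, 0.2037]
tool_rot: [-0.0, 0.117, 0.993, -0.0]
contact_force: [-0.2, 0.4, -4.2]
gripper_width: 0.203
grasp_force: 59.8
```

Run:
```python
from h import *
rep()
```

```text
t 8.3 pos [ 0.5772 -0.1275  0.2037] mould xy mm [-0.4  2.4] F [-0.2  0.4 -4.2] T [-0.04 -0.18  0.02] 0.203 59.80254828929901
```

Request:
send_rows(steps=[{"translation":[0,0,-0.03],"delta_rot":[0,0,0],"jaw":0},{"translation":[0,0,-0.06],"delta_rot":[0,0,0],"jaw":0},{"translation":[0,0,-0.09],"delta_rot":[0,0,0],"jaw":0},{"translation":[0,0,-0.12],"delta_rot":[0,0,0],"jaw":0},{"translation":[0,0,-0.15],"delta_rot":[0,0,0],"jaw":0},{"translation":[0,0,-0.15],"delta_rot":[0,0,0],"jaw":0},{"translation":[0,0,-0.15],"delta_rot":[0,0,0],"jaw":0},{"translation":[0,0,-0.15],"delta_rot":[0,0,0],"jaw":0}])

```text
time: 9.1
tool_pos: [0.5772, -0.1275, 0.2052]
tool_rot: [-0.0, 0.117, 0.993, 0.0]
contact_force: [-0.3, -0.1, -4.2]
gripper_width: 0.199
grasp_force: 59.8
```

Run:
```python
from h import *
rep()
```

```text
t 9.1 pos [ 0.5772 -0.1275  0.2052] mould xy mm [-0.4  2.4] F [-0.3 -0.1 -4.2] T [-0.04 -0.16 -0.05] 0.199 59.803767800331116
```

The tip is past the underside level with no reaction, so it's in the hole. Carrying on gently.

Request:
send_rows(steps=[{"translation":[0,0,-0.04],"delta_rot":[0,0,0],"jaw":0},{"translation":[0,0,-0.08],"delta_rot":[0,0,0],"jaw":0},{"translation":[0,0,-0.12],"delta_rot":[0,0,0],"jaw":0},{"translation":[0,0,-0.16],"delta_rot":[0,0,0],"jaw":0},{"translation":[0,0,-0.2],"delta_rot":[0,0,0],"jaw":0},{"translation":[0,0,-0.24],"delta_rot":[0,0,0],"jaw":0},{"translation":[0,0,-0.28],"delta_rot":[0,0,0],"jaw":0},{"translation":[0,0,-0.28],"delta_rot":[0,0,0],"jaw":0}])

```text
time: 9.9
tool_pos: [0.5773, -0.1276, 0.2081]
tool_rot: [0.0, 0.117, 0.993, -0.0]
contact_force: [-0.1, -0.2, -4.5]
gripper_width: 0.201
grasp_force: 59.8
```

Run:
```python
from h import *
rep()
```

```text
t 9.9 pos [ 0.5773 -0.1276  0.2081] mould xy mm [-0.3  2.4] F [-0.1 -0.2 -4.5] T [-0.05 -0.13 -0.03] 0.201 59.80391263961792
```

Request:
send_rows(steps=[{"translation":[0,0,-0.04],"delta_rot":[0,0,0],"jaw":0},{"translation":[0,0,-0.08],"delta_rot":[0,0,0],"jaw":0},{"translation":[0,0,-0.12],"delta_rot":[0,0,0],"jaw":0},{"translation":[0,0,-0.16],"delta_rot":[0,0,0],"jaw":0},{"translation":[0,0,-0.2],"delta_rot":[0,0,0],"jaw":0},{"translation":[0,0,-0.24],"delta_rot":[0,0,0],"jaw":0},{"translation":[0,0,-0.28],"delta_rot":[0,0,0],"jaw":0},{"translation":[0,0,-0.32],"delta_rot":[0,0,0],"jaw":0}])

```text
time: 10.7
tool_pos: [0.5772, -0.1275, 0.2112]
tool_rot: [-0.0, 0.117, 0.993, 0.0]
contact_force: [-0.2, 1.3, -4.9]
gripper_width: 0.203
grasp_force: 59.8
```

Run:
```python
from h import *
rep()
```

```text
t 10.7 pos [ 0.5772 -0.1275  0.2112] mould xy mm [-0.4  2.4] F [-0.2  1.3 -4.9] T [-0.03 -0.07 -0.02] 0.203 59.80313837528229
```

Request:
send_rows(steps=[{"translation":[0,0,-0.02],"delta_rot":[0,0,0],"jaw":0},{"translation":[0,0,-0.04],"delta_rot":[0,0,0],"jaw":0},{"translation":[0,0,-0.06],"delta_rot":[0,0,0],"jaw":0},{"translation":[0,0,-0.08],"delta_rot":[0,0,0],"jaw":0},{"translation":[0,0,-0.1],"delta_rot":[0,0,0],"jaw":0},{"translation":[0,0,-0.12],"delta_rot":[0,0,0],"jaw":0},{"translation":[0,0,-0.14],"delta_rot":[0,0,0],"jaw":0},{"translation":[0,0,-0.15],"delta_rot":[0,0,0],"jaw":0}])

```text
time: 11.5
tool_pos: [0.577, -0.1275, 0.2119]
tool_rot: [-0.0, 0.117, 0.993, 0.0]
contact_force: [1.4, -0.4, -8.1]
gripper_width: 0.2
grasp_force: 59.3
```

Run:
```python
from h import *
rep()
```

```text
t 11.5 pos [ 0.577  -0.1275  0.2119] mould xy mm [-0.6  2.4] F [ 1.4 -0.4 -8.1] T [-0.13 -0.47  0.02] 0.2 59.320780634880066
```

Glass contact came at the expected height. Push up slowly.

Request:
send_rows(steps=[{"translation":[0,0,-0.05],"delta_rot":[0,0,0],"jaw":0},{"translation":[0,0,-0.1],"delta_rot":[0,0,0],"jaw":0},{"translation":[0,0,-0.15],"delta_rot":[0,0,0],"jaw":0},{"translation":[0,0,-0.2],"delta_rot":[0,0,0],"jaw":0},{"translation":[0,0,-0.25],"delta_rot":[0,0,0],"jaw":0},{"translation":[0,0,-0.3],"delta_rot":[0,0,0],"jaw":0},{"translation":[0,0,-0.35],"delta_rot":[0,0,0],"jaw":0},{"translation":[0,0,-0.4],"delta_rot":[0,0,0],"jaw":0}])

```text
time: 12.3
tool_pos: [0.5767, -0.1274, 0.2163]
tool_rot: [-0.001, 0.117, 0.993, 0.0]
contact_force: [0.2, 0.3, -13.7]
gripper_width: 0.2
grasp_force: 58.6
```

```bash
cat >> h.py <<'E'
def glass(n='side',fn='g'):
    f=save(n,fn); k=cv2.inRange(cv2.cvtColor(f['pixels'],cv2.COLOR_BGR2HSV),(45,100,40),(80,255,255))
    Q=cloud(f)[k>0]; print('glass',len(Q),np.median(Q,0).round(4),np.percentile(Q[:,2],[5,25,75,95]).round(4))
E
python3 - <<'E'
from h import *
rep(); glass()
E
```

```text
t 12.3 pos [ 0.5767 -0.1274  0.2163] mould xy mm [-0.9  2.5] F [  0.2   0.3 -13.7] T [-0.06 -0.03 -0.03] 0.2 58.64610493183136
glass 280 [ 0.5761 -0.1315  0.1039] [0.1002 0.1027 0.1052 0.1074]
```

Request:
send_rows(steps=[{"translation":[0,0,-0.07],"delta_rot":[0,0,0],"jaw":0},{"translation":[0,0,-0.14],"delta_rot":[0,0,0],"jaw":0},{"translation":[0,0,-0.21],"delta_rot":[0,0,0],"jaw":0},{"translation":[0,0,-0.28],"delta_rot":[0,0,0],"jaw":0},{"translation":[0,0,-0.35],"delta_rot":[0,0,0],"jaw":0},{"translation":[0,0,-0.42],"delta_rot":[0,0,0],"jaw":0},{"translation":[0,0,-0.49],"delta_rot":[0,0,0],"jaw":0},{"translation":[0,0,-0.55],"delta_rot":[0,0,0],"jaw":0}])

```text
time: 13.15
tool_pos: [0.5772, -0.1275, 0.2223]
tool_rot: [0.0, 0.117, 0.993, 0.0]
contact_force: [-1.7, 0.4, -14.5]
gripper_width: 0.204
grasp_force: 58.7
```

Run:
```python
from h import *
rep(); glass()
```

```text
t 13.15 pos [ 0.5772 -0.1275  0.2223] mould xy mm [-0.4  2.4] F [ -1.7   0.4 -14.5] T [-0.01  0.08 -0.03] 0.204 58.65402281284332
glass 286 [ 0.5745 -0.1327  0.1091] [0.1026 0.1062 0.111  0.1129]
```

Request:
send_rows(steps=[{"translation":[0,0,-0.06],"delta_rot":[0,0,0],"jaw":0},{"translation":[0,0,-0.12],"delta_rot":[0,0,0],"jaw":0},{"translation":[0,0,-0.18],"delta_rot":[0,0,0],"jaw":0},{"translation":[0,0,-0.24],"delta_rot":[0,0,0],"jaw":0},{"translation":[0,0,-0.3],"delta_rot":[0,0,0],"jaw":0},{"translation":[0,0,-0.32],"delta_rot":[0,0,0],"jaw":0},{"translation":[0,0,-0.32],"delta_rot":[0,0,0],"jaw":0},{"translation":[0,0,-0.32],"delta_rot":[0,0,0],"jaw":0}])

```text
time: 14.0
tool_pos: [0.5773, -0.1276, 0.2256]
tool_rot: [0.0, 0.117, 0.993, -0.0]
contact_force: [-1.7, 1.1, -13.5]
gripper_width: 0.202
grasp_force: 58.7
```

Run:
```python
from h import *
rep(); glass()
f=load('g'); k=cv2.inRange(cv2.cvtColor(f['pixels'],cv2.COLOR_BGR2HSV),(45,100,100),(80,255,255));k=cv2.erode(k,np.ones((5,5),np.uint8))
Q=cloud(f)[k>0];print(len(Q),Q.mean(0),np.percentile(Q[:,2],[10,50,90]))
cv2.imwrite('pics/p.png',cv2.resize(f['pixels'][170:290,240:340],(500,600),interpolation=2))
```

```text
t 14.0 pos [ 0.5773 -0.1276  0.2256] mould xy mm [-0.2  2.4] F [ -1.7   1.1 -13.5] T [ 0.07  0.04 -0.05] 0.202 58.679423332214355
glass 295 [ 0.5745 -0.1346  0.1126] [0.1026 0.1091 0.1145 0.1165]
100 [ 0.57484605 -0.13233974  0.1139048 ] [0.11132435 0.11372799 0.11634146]
```

View pics/p.png

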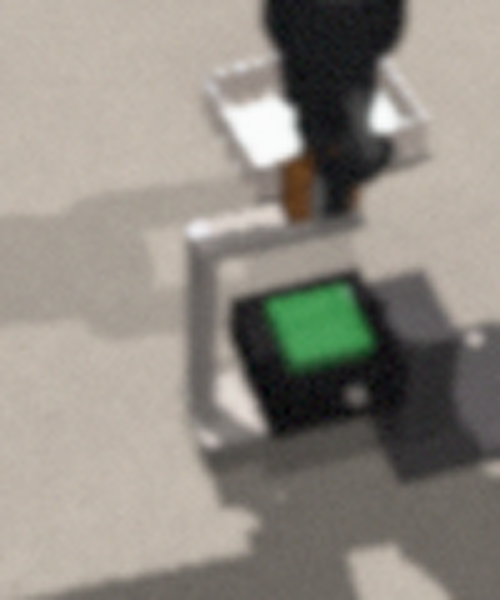

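The glass stands about 10 mm proud (top z≈0.114, pixel ~(320,325) in the crop) and level. Lowering the ejector straight down.

Request:
send_rows(steps=[{"translation":[0,0,0.2],"delta_rot":[0,0,0],"jaw":0},{"translation":[0,0,0.6],"delta_rot":[0,0,0],"jaw":0},{"translation":[0,0,1.1],"delta_rot":[0,0,0],"jaw":0},{"translation":[0,0,1.6],"delta_rot":[0,0,0],"jaw":0},{"translation":[0,0,2.1],"delta_rot":[0,0,0],"jaw":0},{"translation":[0,0,2.6],"delta_rot":[0,0,0],"jaw":0},{"translation":[0,0,3.1],"delta_rot":[0,0,0],"jaw":0},{"translation":[0,0,3.3],"delta_rot":[0,0,0],"jaw":0}])

```text
time: 14.85
tool_pos: [0.5768, -0.1274, 0.1914]
tool_rot: [-0.001, 0.117, 0.993, 0.0]
contact_force: [-0.9, -0.0, -4.1]
gripper_width: 0.205
grasp_force: 60.0
```

Run:
```python
from h import *
rep(); glass()
```

```text
t 14.85 pos [ 0.5768 -0.1274  0.1914] mould xy mm [-0.8  2.5] F [-0.9 -0.  -4.1] T [-0.02 -0.15  0.01] 0.205 59.97844398021698
glass 304 [ 0.5756 -0.1345  0.1125] [0.1022 0.1086 0.1141 0.1163]
```

Glass stays. Draw out forward, 150 mm.

Request:
send_rows(steps=[{"translation":[0.8,0,0],"delta_rot":[0,0,0],"jaw":0},{"translation":[2.5,0,0],"delta_rot":[0,0,0],"jaw":0},{"translation":[4.8,0,0],"delta_rot":[0,0,0],"jaw":0},{"translation":[7.1,0,0],"delta_rot":[0,0,0],"jaw":0},{"translation":[9.5,0,0],"delta_rot":[0,0,0],"jaw":0},{"translation":[11.5,0,0],"delta_rot":[0,0,0],"jaw":0},{"translation":[13,0,0],"delta_rot":[0,0,0],"jaw":0},{"translation":[13.6,0,0],"delta_rot":[0,0,0],"jaw":0}])

```text
time: 15.7
tool_pos: [0.4437, -0.0955, 0.1926]
tool_rot: [0.0, 0.117, 0.993, -0.0]
contact_force: [1.0, -0.3, -5.7]
gripper_width: 0.201
grasp_force: 60.1
```

Run:
```python
from h import *
rep()
```

```text
t 15.7 pos [ 0.4437 -0.0955  0.1926] mould xy mm [-137.7    2.5] F [ 1.  -0.3 -5.7] T [-0.03 -0.12  0.02] 0.201 60.087547302246094
```

Request:
send_rows(steps=[{"translation":[0,0,0.2],"delta_rot":[0,0,0],"jaw":0},{"translation":[0,0,0.4],"delta_rot":[0,0,0],"jaw":0},{"translation":[0,0,0.6],"delta_rot":[0,0,0],"jaw":0},{"translation":[0,0,0.75],"delta_rot":[0,0,0],"jaw":0},{"translation":[0,0,0.85],"delta_rot":[0,0,0],"jaw":0},{"translation":[0,0,0.95],"delta_rot":[0,0,0],"jaw":0},{"translation":[0,0,1.0],"delta_rot":[0,0,0],"jaw":0},{"translation":[0,0,1.0],"delta_rot":[0,0,0],"jaw":0}])

```text
time: 16.5
tool_pos: [0.4449, -0.0959, 0.1823]
tool_rot: [-0.0, 0.117, 0.993, 0.0]
contact_force: [-1.0, 1.0, -4.5]
gripper_width: 0.202
grasp_force: 60.1
```

Run:
```python
from h import *
rep()
```

```text
t 16.5 pos [ 0.4449 -0.0959  0.1823] mould xy mm [-136.4    2.4] F [-1.   1.  -4.5] T [ 0.02 -0.17 -0.02] 0.202 60.08514046669006
```

Request:
send_rows(steps=[{"translation":[0,0,0.03],"delta_rot":[0,0,0],"jaw":0},{"translation":[0,0,0.06],"delta_rot":[0,0,0],"jaw":0},{"translation":[0,0,0.09],"delta_rot":[0,0,0],"jaw":0},{"translation":[0,0,0.1],"delta_rot":[0,0,0],"jaw":0},{"translation":[0,0,0.1],"delta_rot":[0,0,0],"jaw":0},{"translation":[0,0,0.1],"delta_rot":[0,0,0],"jaw":0},{"translation":[0,0,0.1],"delta_rot":[0,0,0],"jaw":0},{"translation":[0,0,0.1],"delta_rot":[0,0,0],"jaw":0}])

```text
time: 17.3
tool_pos: [0.4452, -0.096, 0.1819]
tool_rot: [0.0, 0.117, 0.993, -0.0]
contact_force: [0.3, -0.6, -0.1]
gripper_width: 0.202
grasp_force: 60.5
```

Run:
```python
from h import *
rep()
```

```text
t 17.3 pos [ 0.4452 -0.096   0.1819] mould xy mm [-136.1    2.4] F [ 0.3 -0.6 -0.1] T [ 0.06 -0.12  0.02] 0.202 60.458117723464966
```

The bench now carries the weight. Release.

Request:
send_rows(steps=[{"translation":[0,0,0],"delta_rot":[0,0,0],"jaw":2},{"translation":[0,0,0],"delta_rot":[0,0,0],"jaw":2.5},{"translation":[0,0,0],"delta_rot":[0,0,0],"jaw":3},{"translation":[0,0,0],"delta_rot":[0,0,0],"jaw":4},{"translation":[0,0,0],"delta_rot":[0,0,0],"jaw":5},{"translation":[0,0,0],"delta_rot":[0,0,0],"jaw":5},{"translation":[0,0,0],"delta_rot":[0,0,0],"jaw":5},{"translation":[0,0,0],"delta_rot":[0,0,0],"jaw":5}])

```text
time: 18.1
tool_pos: [0.4449, -0.0959, 0.1814]
tool_rot: [-0.0, 0.117, 0.993, -0.0]
contact_force: [0.3, 0.1, -0.3]
gripper_width: 0.583
grasp_force: 0.0
```

Request:
send_rows(steps=[{"translation":[0,0,-0.5],"delta_rot":[0,0,0],"jaw":5},{"translation":[0,0,-1.5],"delta_rot":[0,0,0],"jaw":5},{"translation":[0,0,-3],"delta_rot":[0,0,0],"jaw":5},{"translation":[0,0,-5],"delta_rot":[0,0,0],"jaw":5},{"translation":[0,0,-7],"delta_rot":[0,0,0],"jaw":5},{"translation":[0,0,-9],"delta_rot":[0,0,0],"jaw":5},{"translation":[0,0,-10],"delta_rot":[0,0,0],"jaw":5},{"translation":[0,0,-10],"delta_rot":[0,0,0],"jaw":5}])

```text
time: 18.9
tool_pos: [0.4459, -0.0963, 0.2843]
tool_rot: [0.002, 0.117, 0.993, -0.001]
contact_force: [0.8, -0.3, 0.3]
gripper_width: 0.585
grasp_force: 0.0
```

Run:
```python
from h import *
rep(); glass(); f=load('g')
k=cv2.erode(cv2.inRange(cv2.cvtColor(f['pixels'],cv2.COLOR_BGR2HSV),(45,100,100),(80,255,255)),np.ones((5,5),np.uint8))
Q=cloud(f)[k>0];print(Q.mean(0))
cv2.imwrite('pics/end.png',f['pixels'])
```

```text
t 18.9 pos [ 0.4459 -0.0963  0.2843] mould xy mm [-135.4    2.3] F [ 0.8 -0.3  0.3] T [0.02 0.01 0.05] 0.585 0.0
glass 278 [ 0.5753 -0.1327  0.1124] [0.1029 0.1101 0.114  0.116 ]
[ 0.57485961 -0.13165589  0.11320894]
```

View pics/end.png

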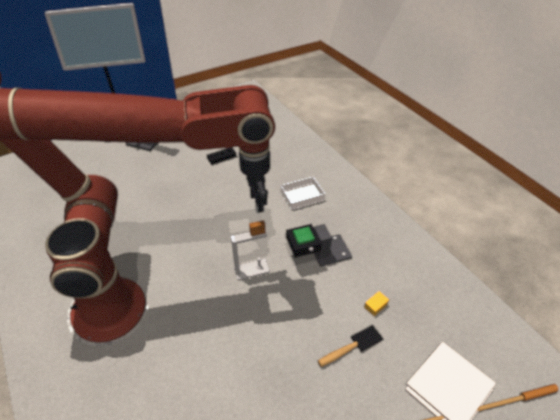

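The ejector stands upright at (250,250), clear of the mould. The glass is proud at (303,235), the gripper is free, and the bystanders haven't moved.

```bash
python3 -c "
from h import *
print(job_done())"
```

```text
the job is handed in; nothing more can be done
None
```

The job is handed in: in the last picture the glass stands about 10 mm proud and held in the mould, and the ejector stands upright on the bench with its rod about 136 mm from the mould's centre; the hand-in returned no verdict.

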